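# Tip the forward-leaning display panels back in the inspection rack

## Robot

A 6-joint arm with a two-finger parallel gripper is mounted at the origin on the work surface. World frame = base frame: x ahead of the robot, y to its left, z up, the work surface at z = 0. Lengths are in m, angles in rad, forces in N, time in s.
With the tool pointing down it reaches from about 0.425 to 0.95 m from the base axis. Payload 3.5 kg.
Tool frame: the origin (TCP) lies at the very end of the fingers, on their centre line; the grasp point (between the pads) lies 19 mm behind it (bot.tcp_to_grasp is the distance from the TCP to the grasp point, in m); z points along the fingers, y is the direction in which the jaws open and shut (so a half turn about z gives the same grasp; the last joint's range is limited). The gripper opens to 85 mm and grips with 20 to 120 N. Pads are 22 mm wide; open, the fingers measure 114 mm over their backs; the gripper's body (76 mm by 85 mm) begins 54 mm behind the grasp point. The pads swing forward as they close: fully open they stand 13 mm farther back than shut.
Start: joints at [0.991, 0.286, 1.577, -0, 1.279, -0.15], TCP at [0.281, 0.614, 0.231] pointing down, gripper open.
Joint ranges: [-2.77, 2.77], [-0.9, 2.22], [0.21, 2.48], [-1.53, 4.67], [0.24, 2.81], [-2.84, 2.84]. Speed limits (rad/s): [2.79, 2.79, 3.14, 3.14, 3.14, 3.14].

## Interface

Orientations are given as a rotation vector (axis times angle).
In Python, from station import bot, read_camera, calibration, workorder gives the robot as it stands.
- The arm moves only by the tool play_rows, never from a script. Its argument "motion" is a list of rows, each an object with "gripper": the opening, from 0 (shut) to 1 (fully open); "linear": the shift along the tool's x, y, z in mm, a list of three; "roll": the turn about the tool's z in degrees. A call has 1 to 12 rows; each row shifts and turns the commanded pose from where the row before left it, along the tool's axes as they then stand; what a row does not reach is not made up. A row lasts 1/12 s, in which the tool goes at most 41.7 mm and 7.16 degrees, less where a joint would pass 70% of its speed; a pose out of reach is approached as far as the arm can. A call with a gripper value outside its range is refused whole. The fingers move at their own pace and stop on an object; "force" is the grip in N (left out, the last holds). Time passes only in rows, so rows that do not move let the fingers close. It gives the time, the measured TCP pose, the force and the opening at its end, in the units of the state.
- bot.get_state(): the state, without advancing time (a new reading comes with each control period).
- read_camera(name): name is "scene" or "side" or "wrist"; returns the picture (480x640x3 uint8, blue, green, red); there is no depth.
- calibration(name): a dict with "intrinsics" (3x3 intrinsics, pixels), "R" (3x3) and "t" (3): a world point X has camera coordinates R X + t. Camera axes: x right, y down, z forward; pixel columns grow to the right and rows downward; lengths in m; the calibration is good to about 2 mm. A picture is of the moment at which its call begins: read the wrist's pose just before it. calibration takes no time and is no camera call; for the wrist camera it gives the pose at the moment of the call.
- workorder.job_done(): hands the job in, once; it reports no verdict.
The state is a dict: "clock": time; "joint_positions": joint angles; "joint_vel": joint speeds; "joint_torque": joint torques, N m; "ee_pos": TCP position; "tcp_rot": TCP orientation; "force": force on the tool from outside, world axes, zero at the start; "moment": the same for the moment, N m; "width": opening from 0.0 (shut) to 1.0 (fully open).
Only numpy, scipy, OpenCV 4.12 (cv2) and the standard library are available. Lean on these libraries where they do the work, as an engineer would, in place of code of your own. Each camera call takes 0.05 s, during which the arm holds its last target.

## Task

Four display panels stand in the inspection rack; two of them have flopped forward, screen down, onto the rail nearer the robot. Push those two over gently with the fingertips so that all four lean back on the rear rail, each still standing in its own stall. Do not pick any panel up, leave the two that already lean back as they are, and do not disturb the spool, bottle, pot and screwdriver.

Things in the scene. Friction and masses are not known exactly. Their poses are not given: they have to be found in the camera images.
- rack: fixed aluminium rack, base 110 (x) x 424 (y) x 6 mm; origin: centre of its underside, on the bench. x level, front rail to rear rail (away from the robot, turned up to 0.3 rad), y along its groove, z up. Groove at x = 0, 18 mm wide, floor 6 mm up, between black strips with tops 18 mm up; 6 mm blocks part it into 4 stalls at y = -157.5, -52.5, 52.5, 157.5 mm
- front_rail (a point): middle of the steel rail nearer the robot: 8 mm thick, along rack y, 26 mm in front of the groove's middle, its top 74 mm above the bench; its end posts, at rack y = +-207 mm, are 78 mm high
- rear_rail (a point): middle of the rear rail, like the front one, 26 mm behind the groove's middle
- panel1: display panel 1 of four alike: white slab 80 wide, 120 tall, 8 mm thick, 100-210 g, grey-green screen in front. Stands loose on its lower edge in any one of the stalls, leaning about 20 deg on the front or rear rail; pushed past upright it falls onto the other rail. Origin: mid-width, mid-thickness, 15.3 mm above the lower edge. z up the panel, y along its width, x from screen to back (to the rear rail)
- panel2: display panel 2 of four alike: white slab 80 wide, 120 tall, 8 mm thick, 100-210 g, grey-green screen in front. Stands loose on its lower edge in any one of the stalls, leaning about 20 deg on the front or rear rail; pushed past upright it falls onto the other rail. Origin: mid-width, mid-thickness, 15.3 mm above the lower edge. z up the panel, y along its width, x from screen to back (to the rear rail)
- panel3: display panel 3 of four alike: white slab 80 wide, 120 tall, 8 mm thick, 100-210 g, grey-green screen in front. Stands loose on its lower edge in any one of the stalls, leaning about 20 deg on the front or rear rail; pushed past upright it falls onto the other rail. Origin: mid-width, mid-thickness, 15.3 mm above the lower edge. z up the panel, y along its width, x from screen to back (to the rear rail)
- panel4: display panel 4 of four alike: white slab 80 wide, 120 tall, 8 mm thick, 100-210 g, grey-green screen in front. Stands loose on its lower edge in any one of the stalls, leaning about 20 deg on the front or rear rail; pushed past upright it falls onto the other rail. Origin: mid-width, mid-thickness, 15.3 mm above the lower edge. z up the panel, y along its width, x from screen to back (to the rear rail)
- panel1_top (a point): middle of the upper edge of display panel 1, in mid-thickness: about 36 mm in front of the groove's middle (rack x) when the panel leans forward, 36 mm behind it when it leans back; 119 mm above the bench then, 126 mm when upright
- panel2_top (a point): middle of the upper edge of display panel 2, in mid-thickness: about 36 mm in front of the groove's middle (rack x) when the panel leans forward, 36 mm behind it when it leans back; 119 mm above the bench then, 126 mm when upright
- panel3_top (a point): middle of the upper edge of display panel 3, in mid-thickness: about 36 mm in front of the groove's middle (rack x) when the panel leans forward, 36 mm behind it when it leans back; 119 mm above the bench then, 126 mm when upright
- panel4_top (a point): middle of the upper edge of display panel 4, in mid-thickness: about 36 mm in front of the groove's middle (rack x) when the panel leans forward, 36 mm behind it when it leans back; 119 mm above the bench then, 126 mm when upright
- spool: solder spool standing on the bench in front of the rack, 52 mm across, 36 mm high; origin under its centre. Not to be disturbed
- flux: small white bottle beside the rack's +y end, 38 mm across, 85 mm high; origin under its centre. Not to be disturbed
- pot: small white open pot beside the rack's -y end, 66 mm across, 55 mm high; origin under its centre. Not to be disturbed
- driver: screwdriver 170 mm long lying along the rack behind it; origin under it near mid-length. Not to be disturbed
Things that resemble listed ones, but are neither listed nor needed, are in the scene too. What is shaped like the panel4 but orange, pink or turquoise is not meant.

How it is judged:
At the end, for the whole second after the job is handed in: all four panels lean on the rear rail (the middle of the upper edge 25 to 50 mm behind the groove's middle, less than 0.5 rad off vertical), each within 20 mm of where it stood and at rest (under 0.02 m/s) (x of panel1_top in the frame of rack between 0.025 and 0.05 m and angle between each of panel1, panel2, panel3, panel4's own z axis and vertical below 0.5 rad and distance of each of panel1, panel2, panel3, panel4 from where it was at the start of the episode below 0.02 m and linear speed of each of panel1, panel2, panel3, panel4 below 0.02 m/s and x of panel2_top in the frame of rack between 0.025 and 0.05 m and x of panel3_top in the frame of rack between 0.025 and 0.05 m and x of panel4_top in the frame of rack between 0.025 and 0.05 m); the robot touches nothing.
It fails at once if a panel is lifted or carried: its origin rises by more than 12 mm, or leaves its place by more than 35 mm (height (world z) of any of panel1, panel2, panel3, panel4 above 0.0337 m or distance of any of panel1, panel2, panel3, panel4 from where it was at the start of the episode above 0.035 m).
It fails at once if a panel is pushed with more than 20 N (contact force between the fingers and panel1 above 20 N or contact force between the fingers and panel2 above 20 N or contact force between the fingers and panel3 above 20 N or contact force between the fingers and panel4 above 20 N).
It fails at once if a panel that already leaned back is shifted: its upper edge moves by more than 25 mm (distance of any of panel3_top, panel4_top from where it was at the start of the episode above 0.025 m).
It fails at once if the spool, bottle, pot or screwdriver is moved by more than 20 mm (distance of any of spool, flux, pot, driver from where it was at the start of the episode above 0.02 m).
It also fails if it takes over 45 s, if anything falls off the work surface, if the arm or the gripper's body presses on something with over 40 N, if the wrist force passes 120 N, or if a joint passes its speed limit or range.

## Working session

There is one attempt and no reset: what is moved stays moved. The work goes in short steps, Python scripts to look and compute and a tool call to move; the robot and the scene stay as the last step left them, time stands still between calls to the robot, and variables do not carry over. Pictures are saved under pics/ and viewed, and the job is handed in when it is done.

Besides the shell and the picture viewer there is one more tool, called after "Call:" by a JSON object that holds its "method" and its "body", one argument or row to a line. play_rows: Moves the arm, as the interface text tells. Its arguments: {"type":"object","properties":{"motion":{"type":"array","items":{"type":"object","properties":{"gripper":{"type":"number"},"linear":{"type":"array","items":{"type":"number"}},"roll":{"type":"number"}}}},"force":{"type":"number"}},"required":["motion"]}

```bash
ls; mkdir -p pics
python3 - <<'E'
from station import bot, read_camera, calibration
import cv2
s=bot.get_state(); print(s)
for n in ("scene","side"):
    cv2.imwrite(f"pics/{n}0.png",read_camera(n)); c=calibration(n); print(n,c)
E
```

```text
pics
{'clock': 0.0, 'joint_positions': array([ 9.91005472e-01,  2.87154165e-01,  1.57819961e+00, -2.14129578e-06,
        1.27863194e+00, -1.49982305e-01]), 'joint_vel': array([-7.31250333e-06,  4.85685726e-04, -1.07834141e-04,  4.90813645e-04,
        1.11333647e-03, -6.41595649e-04]), 'joint_torque': array([-7.59900613e-04, -4.05988276e+01, -2.92618454e+01, -1.53001029e-04,
        5.72582256e-03, -2.59276867e-06]), 'ee_pos': array([0.28085932, 0.61305217, 0.22994263]), 'tcp_rot': array([-0.66977384, -3.06849186,  0.00351173]), 'force': array([0.73386605, 0.50708155, 0.13568602]), 'moment': array([-0.02064198, -0.01713693, -0.06163635]), 'width': 0.9994625436882402}
scene {'intrinsics': array([[619.48064841,   0.        , 322.76807689],
       [  0.        , 619.48064841, 244.04645739],
       [  0.        ,   0.        ,   1.        ]]), 'R': array([[-0.76500613,  0.64401291,  0.00360464],
       [ 0.46963369,  0.56167809, -0.6811475 ],
       [-0.44069243, -0.51938915, -0.73213734]]), 't': array([ 0.43717537, -0.25533352,  1.90281387])}
side {'intrinsics': array([[490.35189167,   0.        , 318.74935225],
       [  0.        , 490.35189167, 239.43495199],
       [  0.        ,   0.        ,   1.        ]]), 'R': array([[ 0.99206976, -0.12558827, -0.00501823],
       [-0.07875642, -0.59001947, -0.80353871],
       [ 0.09795419,  0.79756167, -0.59523136]]), 't': array([-0.5952985 ,  0.14350431,  0.99646977])}
```

View pics/scene0.png

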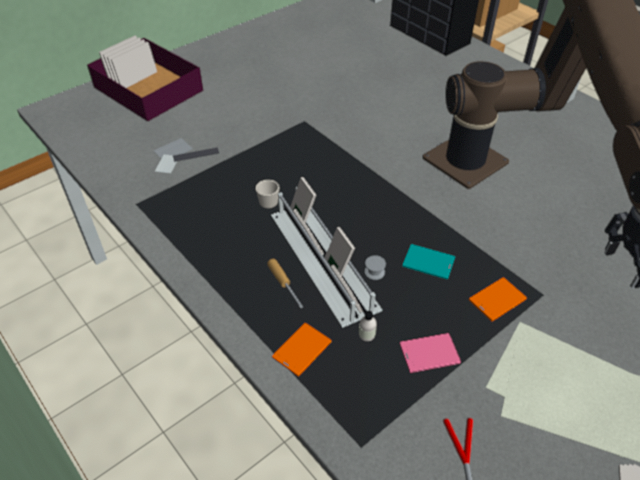

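View pics/side0.png

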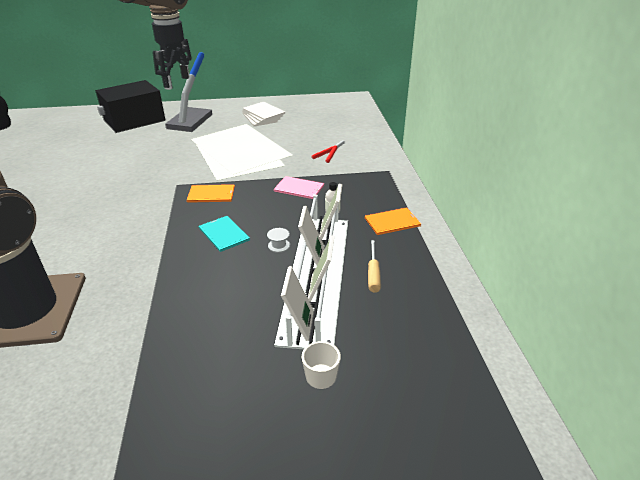

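Run:
```python
import cv2
a=cv2.imread("pics/side0.png")[175:395,240:420]; cv2.imwrite("pics/side_c.png",cv2.resize(a,None,fx=2.7,fy=2.7,interpolation=cv2.INTER_CUBIC))
a=cv2.imread("pics/scene0.png")[165:345,240:400]; cv2.imwrite("pics/scene_c.png",cv2.resize(a,None,fx=3.3,fy=3.3,interpolation=cv2.INTER_CUBIC))
```

```text
(no output)
```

View pics/side_c.png

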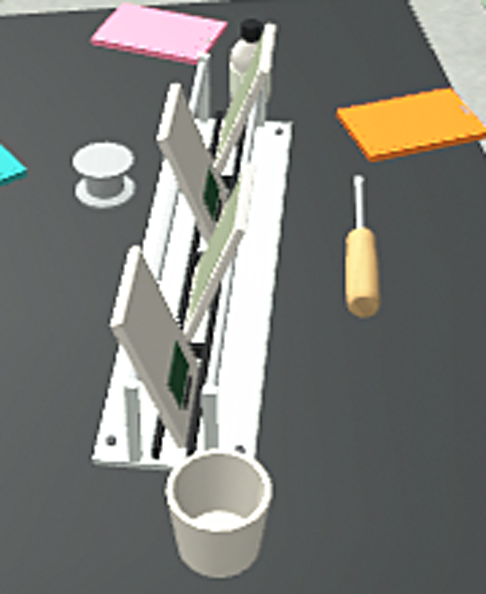

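View pics/scene_c.png

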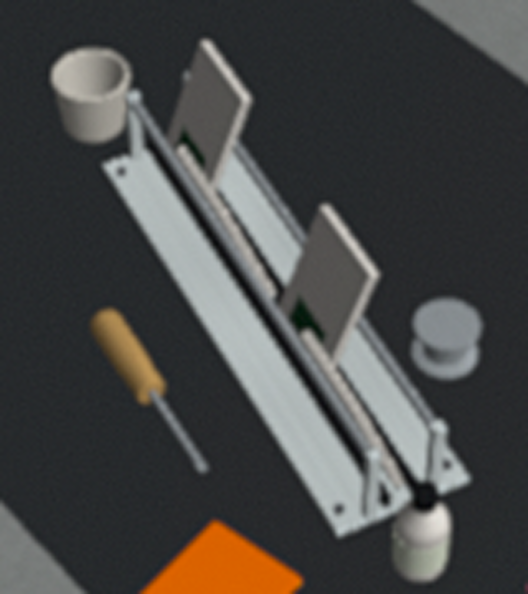

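```bash
cat > h.py <<'E'
import numpy as np
from station import calibration
def ray(n,uv,z,c=None):
    c=c or calibration(n); R,t,K=c["R"],c["t"],c["intrinsics"]
    o=-R.T@t; d=R.T@np.linalg.solve(K,[uv[0],uv[1],1]); return o+d*(z-o[2])/d[2]
def proj(n,X,c=None):
    c=c or calibration(n); p=c["intrinsics"]@(c["R"]@np.asarray(X)+c["t"]); return p[:2]/p[2]
E
python3 - <<'E'
from h import *
np.set_printoptions(precision=4,suppress=True)
S=lambda u,v:(240+u/2.7-.3,175+v/2.7-.3)
C=lambda u,v:(240+u/3.3-.35,165+v/3.3-.35)
P={}
P['mf']=ray('side',S(94,458),.006); P['rp_s']=ray('side',S(292,122),.006)
P['rm']=ray('scene',C(103,163),.006);P['rp']=ray('scene',C(338,531),.006);P['fp']=ray('scene',C(471,479),.006)
P['p1 topedge s']=(ray('side',S(117,325),.119)+ray('side',S(137,250),.119))/2
P['p3 topedge s']=(ray('side',S(162,147),.119)+ray('side',S(177,88),.119))/2
P['p1 top c']=(ray('scene',C(204,44),.119)+ray('scene',C(248,102),.119))/2
P['p3 top c']=(ray('scene',C(325,208),.119)+ray('scene',C(376,275),.119))/2
P['spool top']=ray('scene',C(447,326),.036);P['spool s']=ray('side',S(104,158),.036)
P['pot top s']=ray('side',S(219,490),.055);P['flux']=ray('scene',C(424,493),.085)
P['fpost p']=ray('scene',C(439,427),.078);P['rpost p']=ray('scene',C(373,453),.078);P['rpost m']=ray('scene',C(134,97),.078)
P['fpost m s']=ray('side',S(132,387),.078);P['rpost m s']=ray('side',S(209,392),.078)
for k,v in P.items(): print(k,v)
v=P['rp']-P['rm'];print('len',np.linalg.norm(v),'yaw',np.arctan2(-v[0],v[1])); w=P['rp']-P['fp'];print(np.linalg.norm(w),np.arctan2(w[1],w[0]))
v=P['rpost p']-P['rpost m'];print('len',np.linalg.norm(v),'yaw',np.arctan2(-v[0],v[1]))
y=np.arctan2(-v[0],v[1]); print('ctr from rear posts',(P['rpost p']+P['rpost m'])/2-.026*np.array([np.cos(y),np.sin(y),0]))
print('ctr from corners',(P['rm']+P['fp'])/2, (P['mf']+P['rp'])/2)
E
```

```text
mf [ 0.4966 -0.162   0.006 ]
rp_s [0.7028 0.2251 0.006 ]
rm [ 0.6012 -0.1901  0.006 ]
rp [0.699  0.2228 0.006 ]
fp [0.5931 0.2508 0.006 ]
p1 topedge s [ 0.528  -0.1156  0.119 ]
p3 topedge s [0.5762 0.0823 0.119 ]
p1 top c [ 0.5277 -0.1132  0.119 ]
p3 top c [0.5748 0.0906 0.119 ]
spool top [0.5232 0.1482 0.036 ]
spool s [0.5237 0.1489 0.036 ]
pot top s [ 0.5732 -0.2419  0.055 ]
flux [0.6717 0.2778 0.085 ]
fpost p [0.6202 0.2387 0.078 ]
rpost p [0.6716 0.2259 0.078 ]
rpost m [ 0.5761 -0.1742  0.078 ]
fpost m s [ 0.5253 -0.1687  0.078 ]
rpost m s [ 0.5748 -0.1797  0.078 ]
len 0.42442829303435115 yaw -0.23268257594481107
0.1095793539450085 -0.25750122832098765
len 0.41139244385323764 yaw -0.23435769146365965
ctr from rear posts [0.5985 0.0319 0.078 ]
ctr from corners [0.5971 0.0303 0.006 ] [0.5978 0.0304 0.006 ]
```

Call:
{"method": "play_rows", "body": {
  "motion": [
    {"gripper":0,"linear":[0,0,0],"roll":-5.5},
    {"gripper":0,"linear":[0,0,0],"roll":-5.5},
    {"gripper":0,"linear":[-23,-27.5,0],"roll":0},
    {"gripper":0,"linear":[-23,-27.5,0],"roll":0},
    {"gripper":0,"linear":[-23,-27.5,0],"roll":0},
    {"gripper":0,"linear":[-23,-27.5,0],"roll":0},
    {"gripper":0,"linear":[-23,-27.5,0],"roll":0},
    {"gripper":0,"linear":[-23,-27.5,0],"roll":0},
    {"gripper":0,"linear":[-23,-27.5,0],"roll":0},
    {"gripper":0,"linear":[-23,-27.5,0],"roll":0},
    {"gripper":0,"linear":[-23,-27.5,0],"roll":0},
    {"gripper":0,"linear":[-23,-27.5,0],"roll":0}
  ],
  "force": 20
}}

```text
clock: 1.1
ee_pos: [0.4401, 0.2904, 0.2309]
tcp_rot: [-0.372, -3.119, 0.001]
force: [0.5, 1.0, -0.9]
width: -0.004
```

Call:
{"method": "play_rows", "body": {
  "motion": [
    {"gripper":0,"linear":[-23,-27.5,0],"roll":0},
    {"gripper":0,"linear":[-23,-27.5,0],"roll":0},
    {"gripper":0,"linear":[-23,-27.5,0],"roll":0},
    {"gripper":0,"linear":[-23,-27.5,0],"roll":0},
    {"gripper":0,"linear":[-23,-27.5,0],"roll":0},
    {"gripper":0,"linear":[-23,-27.5,0],"roll":0},
    {"gripper":0,"linear":[0,0,0],"roll":0},
    {"gripper":0,"linear":[0,0,0],"roll":0},
    {"gripper":0,"linear":[0,0,0],"roll":0}
  ]
}}

```text
clock: 1.85
ee_pos: [0.5347, 0.0995, 0.2307]
tcp_rot: [-0.373, -3.118, -0.001]
force: [0.2, 1.0, -0.5]
width: -0.003
```

```bash
cat >> h.py <<'E'
yaw=-0.235; O=np.array([.598,.031]); RX=np.array([np.cos(yaw),np.sin(yaw)]); RY=np.array([-np.sin(yaw),np.cos(yaw)])
def rack(p): d=np.asarray(p)[:2]-O; return d@RX*1e3,d@RY*1e3,p[2]*1e3
E
python3 - <<'E'
from h import *
from station import bot,read_camera
import cv2
from scipy.spatial.transform import Rotation as Ro
s=bot.get_state(); print(s['clock'],rack(s['ee_pos']),s['force']); print(Ro.from_rotvec(s['tcp_rot']).as_matrix().round(3), RX)
cv2.imwrite("pics/w1.png",read_camera("wrist"))
E
```

```text
1.85 (np.float64(-77.52077866739047), np.float64(51.90393896523939), np.float64(230.72449434422904)) [ 0.19511002  1.01297955 -0.45079063]
[[-0.972  0.236 -0.001]
 [ 0.236  0.972  0.   ]
 [ 0.002  0.    -1.   ]] [ 0.97251434 -0.23284299]
```

View pics/w1.png

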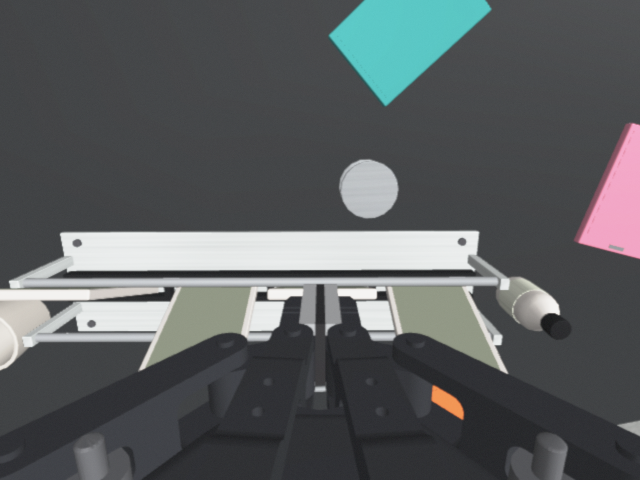

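Call:
{"method": "play_rows", "body": {
  "motion": [
    {"gripper":0,"linear":[0,0,32],"roll":0},
    {"gripper":0,"linear":[0,0,32],"roll":0},
    {"gripper":0,"linear":[0,0,32],"roll":0},
    {"gripper":0,"linear":[0,0,31],"roll":0},
    {"gripper":0,"linear":[0,0,0],"roll":0},
    {"gripper":0,"linear":[-4,0,0],"roll":0},
    {"gripper":0,"linear":[-4,0,0],"roll":0},
    {"gripper":0,"linear":[-4,0,0],"roll":0},
    {"gripper":0,"linear":[0,0,0],"roll":0},
    {"gripper":0,"linear":[0,0,0],"roll":0}
  ]
}}

```text
clock: 2.73
ee_pos: [0.5485, 0.0964, 0.1065]
tcp_rot: [0.372, 3.116, 0.001]
force: [-0.3, 1.2, -0.3]
width: 0.002
```

```bash
cat > look.py <<'E'
import sys,cv2
from h import *
from station import bot,read_camera
k=sys.argv[1]
s=bot.get_state(); print(s['clock'],np.round(rack(s['ee_pos']),1),s['force'].round(2))
a=read_camera("side")[130:370,200:420]; b=read_camera("scene")[145:345,240:400]
a=cv2.resize(a,(440,480),interpolation=cv2.INTER_CUBIC); b=cv2.resize(b,(384,480),interpolation=cv2.INTER_CUBIC)[:,:360]
cv2.imwrite(f"pics/{k}.png",np.hstack([a,b]))
E
python3 look.py l1
```

```text
2.7333 [-63.3  52.1 106.5] [-0.31  1.24 -0.33]
```

View pics/l1.png

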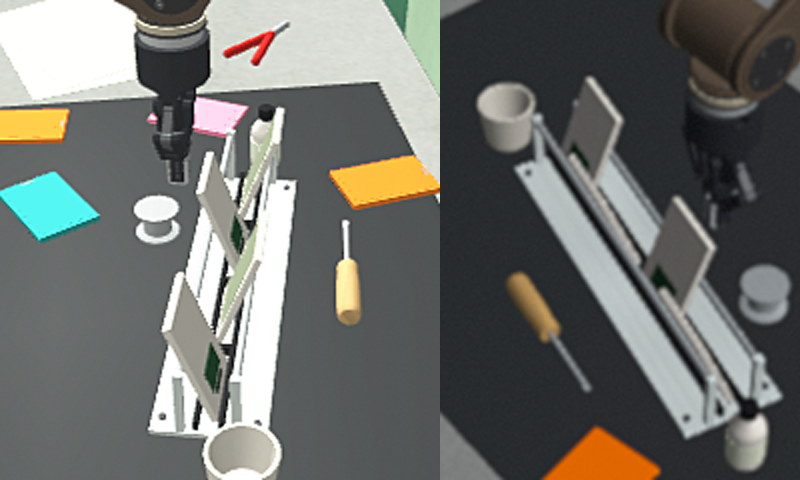

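Call:
{"method": "play_rows", "body": {
  "motion": [
    {"gripper":0,"linear":[-3,0,1],"roll":0},
    {"gripper":0,"linear":[-3,0,1],"roll":0},
    {"gripper":0,"linear":[-3,0,1],"roll":0},
    {"gripper":0,"linear":[-2,0,0],"roll":0},
    {"gripper":0,"linear":[-2,0,0],"roll":0},
    {"gripper":0,"linear":[-2,0,0],"roll":0},
    {"gripper":0,"linear":[-2,0,0],"roll":0},
    {"gripper":0,"linear":[-2,0,0],"roll":0},
    {"gripper":0,"linear":[-2,0,0],"roll":0},
    {"gripper":0,"linear":[-2,0,0],"roll":0},
    {"gripper":0,"linear":[-2,0,0],"roll":0},
    {"gripper":0,"linear":[-2,0,0],"roll":0}
  ]
}}

```text
clock: 3.83
ee_pos: [0.5733, 0.0901, 0.1013]
tcp_rot: [0.373, 3.119, -0.0]
force: [-1.0, -0.4, 0.7]
width: -0.002
```

```bash
python3 look.py l2
```

```text
3.8333 [-37.7  51.7 101.3] [-0.97 -0.4   0.68]
```

View pics/l2.png

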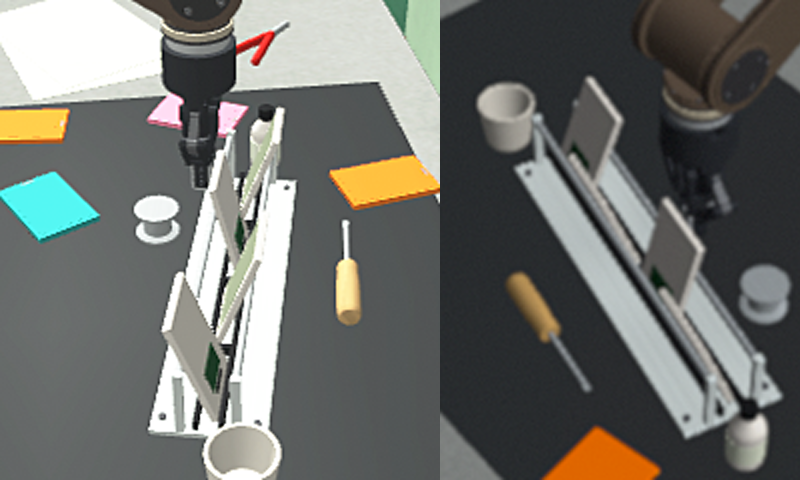

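Call:
{"method": "play_rows", "body": {
  "motion": [
    {"gripper":0,"linear":[-2,0,0],"roll":0},
    {"gripper":0,"linear":[-2,0,0],"roll":0},
    {"gripper":0,"linear":[-2,0,0],"roll":0},
    {"gripper":0,"linear":[-2,0,0],"roll":0},
    {"gripper":0,"linear":[-2,0,0],"roll":0},
    {"gripper":0,"linear":[-2,0,0],"roll":0},
    {"gripper":0,"linear":[-2,0,0],"roll":0},
    {"gripper":0,"linear":[-2,0,0],"roll":0},
    {"gripper":0,"linear":[-2,0,0],"roll":0},
    {"gripper":0,"linear":[-2,0,0],"roll":0},
    {"gripper":0,"linear":[-2,0,0],"roll":0},
    {"gripper":0,"linear":[-2,0,0],"roll":0}
  ]
}}

```text
clock: 4.93
ee_pos: [0.5967, 0.0844, 0.1013]
tcp_rot: [0.373, 3.119, -0.0]
force: [-0.9, -0.5, 0.2]
width: -0.001
```

```bash
python3 look.py l3
```

```text
4.9333 [-13.7  51.6 101.3] [-0.94 -0.54  0.2 ]
```

View pics/l3.png

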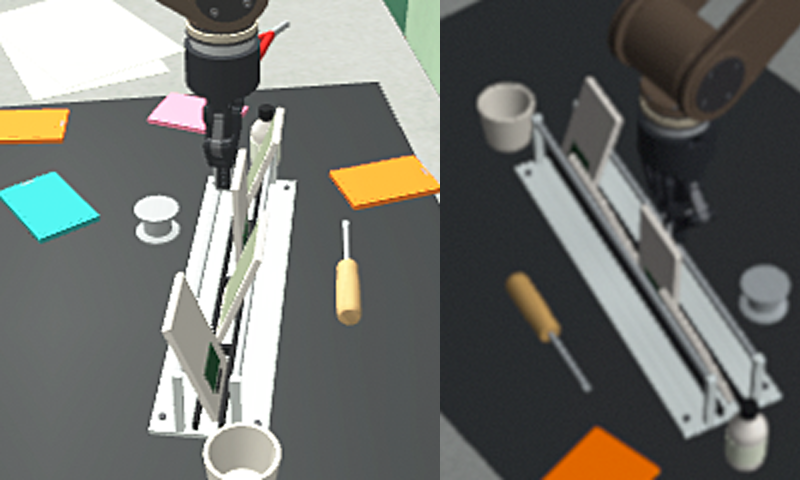

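Call:
{"method": "play_rows", "body": {
  "motion": [
    {"gripper":0,"linear":[-2,0,0],"roll":0},
    {"gripper":0,"linear":[-2,0,0],"roll":0},
    {"gripper":0,"linear":[-2,0,0],"roll":0},
    {"gripper":0,"linear":[-2,0,0],"roll":0},
    {"gripper":0,"linear":[-2,0,0],"roll":0},
    {"gripper":0,"linear":[-2,0,0],"roll":0},
    {"gripper":0,"linear":[-2,0,0],"roll":0},
    {"gripper":0,"linear":[-2,0,0],"roll":0},
    {"gripper":0,"linear":[0,0,0],"roll":0},
    {"gripper":0,"linear":[0,0,0],"roll":0}
  ]
}}

```text
clock: 5.87
ee_pos: [0.6121, 0.0807, 0.1013]
tcp_rot: [-0.373, -3.119, 0.0]
force: [-0.4, -0.8, 0.7]
width: 0.003
```

```bash
python3 look.py l4
```

```text
5.8667 [  2.1  51.6 101.3] [-0.37 -0.77  0.72]
```

View pics/l4.png

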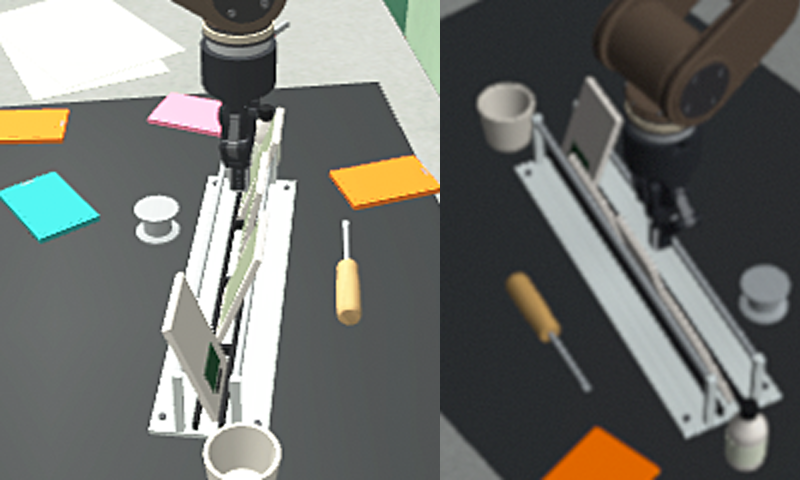

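Call:
{"method": "play_rows", "body": {
  "motion": [
    {"gripper":0,"linear":[10,0,0],"roll":0},
    {"gripper":0,"linear":[22,0,0],"roll":0},
    {"gripper":0,"linear":[22,0,0],"roll":0},
    {"gripper":0,"linear":[20,0,0],"roll":0},
    {"gripper":0,"linear":[0,-30,0],"roll":0},
    {"gripper":0,"linear":[0,-30,0],"roll":0},
    {"gripper":0,"linear":[0,-30,0],"roll":0},
    {"gripper":0,"linear":[0,-30,0],"roll":0},
    {"gripper":0,"linear":[0,-30,0],"roll":0},
    {"gripper":0,"linear":[0,-30,0],"roll":0},
    {"gripper":0,"linear":[0,-29,0],"roll":0},
    {"gripper":0,"linear":[0,0,0],"roll":0}
  ]
}}

```text
clock: 6.97
ee_pos: [0.4897, -0.1083, 0.1016]
tcp_rot: [0.379, 3.118, -0.003]
force: [-0.0, -0.3, 1.2]
width: 0.002
```

```bash
python3 look.py l5
```

```text
6.9667 [ -72.9 -160.7  101.6] [-0.03 -0.26  1.2 ]
```

View pics/l5.png

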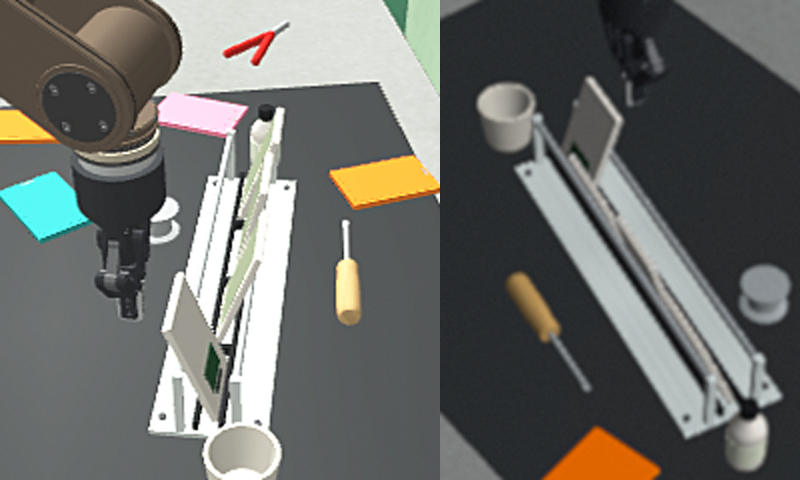

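Call:
{"method": "play_rows", "body": {
  "motion": [
    {"gripper":0,"linear":[-4,1,0],"roll":0},
    {"gripper":0,"linear":[-4,1,0],"roll":0},
    {"gripper":0,"linear":[-4,0,0],"roll":0},
    {"gripper":0,"linear":[-3,0,0],"roll":0},
    {"gripper":0,"linear":[-3,0,0],"roll":0},
    {"gripper":0,"linear":[-2,0,0],"roll":0},
    {"gripper":0,"linear":[-2,0,0],"roll":0},
    {"gripper":0,"linear":[-2,0,0],"roll":0},
    {"gripper":0,"linear":[-2,0,0],"roll":0},
    {"gripper":0,"linear":[-2,0,0],"roll":0},
    {"gripper":0,"linear":[-2,0,0],"roll":0},
    {"gripper":0,"linear":[-2,0,0],"roll":0}
  ]
}}

```text
clock: 8.07
ee_pos: [0.5226, -0.1107, 0.1013]
tcp_rot: [-0.373, -3.119, 0.0]
force: [0.4, -0.1, 0.0]
width: 0.002
```

```bash
python3 look.py l6
```

```text
8.0667 [ -40.4 -155.4  101.3] [ 0.43 -0.07  0.02]
```

View pics/l6.png

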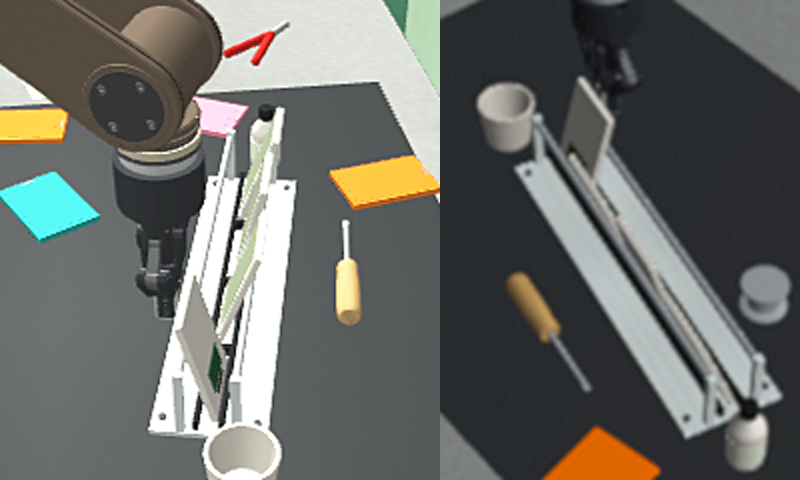

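Panel 1 is rising evenly against the fingertips, with its top edge around (185,285) in the left half. I'll continue at the same gentle pace.

Call:
{"method": "play_rows", "body": {
  "motion": [
    {"gripper":0,"linear":[-2,0,0],"roll":0},
    {"gripper":0,"linear":[-2,0,0],"roll":0},
    {"gripper":0,"linear":[-2,0,0],"roll":0},
    {"gripper":0,"linear":[-2,0,0],"roll":0},
    {"gripper":0,"linear":[-2,0,0],"roll":0},
    {"gripper":0,"linear":[-2,0,0],"roll":0},
    {"gripper":0,"linear":[-2,0,0],"roll":0},
    {"gripper":0,"linear":[-2,0,0],"roll":0},
    {"gripper":0,"linear":[-2,0,0],"roll":0},
    {"gripper":0,"linear":[-2,0,0],"roll":0},
    {"gripper":0,"linear":[-2,0,0],"roll":0},
    {"gripper":0,"linear":[-2,0,0],"roll":0}
  ]
}}

```text
clock: 9.17
ee_pos: [0.546, -0.1163, 0.1013]
tcp_rot: [0.373, 3.119, -0.0]
force: [0.3, 0.3, -0.2]
width: -0.001
```

Call:
{"method": "play_rows", "body": {
  "motion": [
    {"gripper":0,"linear":[-2,0,0],"roll":0},
    {"gripper":0,"linear":[-2,0,0],"roll":0},
    {"gripper":0,"linear":[-2,0,0],"roll":0},
    {"gripper":0,"linear":[-2,0,0],"roll":0},
    {"gripper":0,"linear":[-2,0,0],"roll":0},
    {"gripper":0,"linear":[-2,0,0],"roll":0},
    {"gripper":0,"linear":[-2,0,0],"roll":0},
    {"gripper":0,"linear":[-2,0,0],"roll":0},
    {"gripper":0,"linear":[-2,0,0],"roll":0},
    {"gripper":0,"linear":[0,0,0],"roll":0},
    {"gripper":0,"linear":[0,0,0],"roll":0}
  ]
}}

```text
clock: 10.08
ee_pos: [0.5633, -0.1205, 0.1013]
tcp_rot: [-0.373, -3.119, 0.0]
force: [0.4, 0.3, -0.6]
width: -0.0
```

```bash
python3 look.py l7
```

```text
10.0833 [   1.6 -155.4  101.3] [ 0.44  0.32 -0.65]
```

View pics/l7.png

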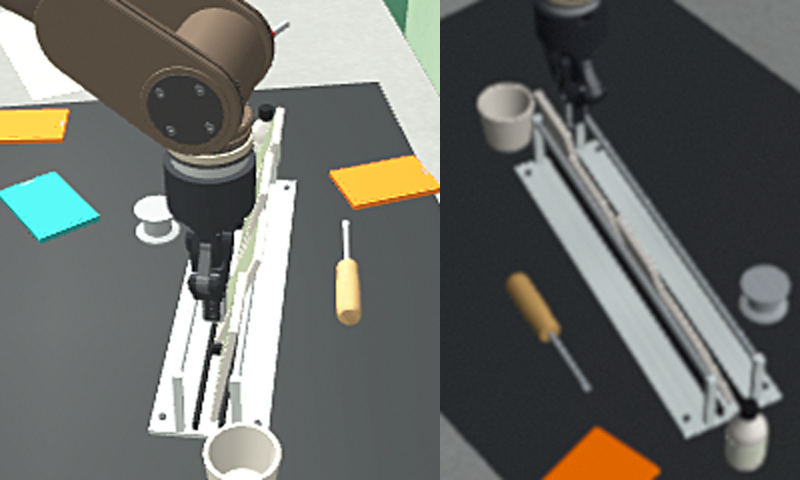

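Call:
{"method": "play_rows", "body": {
  "motion": [
    {"gripper":0,"linear":[10,0,0],"roll":0},
    {"gripper":0,"linear":[22,0,0],"roll":0},
    {"gripper":0,"linear":[22,0,0],"roll":0},
    {"gripper":0,"linear":[20,0,0],"roll":0},
    {"gripper":0,"linear":[0,0,-30],"roll":0},
    {"gripper":0,"linear":[0,0,-35],"roll":0},
    {"gripper":0,"linear":[0,0,-35],"roll":0},
    {"gripper":0,"linear":[0,0,-30],"roll":0},
    {"gripper":0,"linear":[0,0,0],"roll":0},
    {"gripper":0,"linear":[0,0,0],"roll":0},
    {"gripper":0,"linear":[0,0,0],"roll":0}
  ]
}}

```text
clock: 11.1
ee_pos: [0.4904, -0.1027, 0.2305]
tcp_rot: [-0.373, -3.118, -0.001]
force: [0.6, 0.7, -0.7]
width: -0.005
```

```bash
sed -i 's/(440,480)/(495,540)/;s/(384,480)/(432,540)/;s/:360/:300/' look.py; python3 look.py l8
python3 - <<'E'
import cv2
from station import read_camera
cv2.imwrite("pics/w8.png",read_camera("wrist"));cv2.imwrite("pics/s8.png",read_camera("side"));cv2.imwrite("pics/c8.png",read_camera("scene"))
E
```

```text
11.1 [ -73.5 -155.1  230.5] [ 0.64  0.7  -0.73]
```

View pics/l8.png

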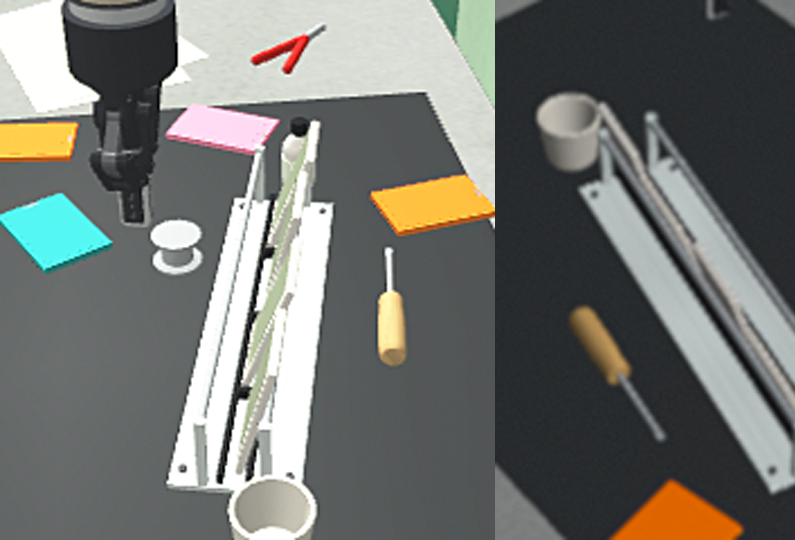

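View pics/w8.png

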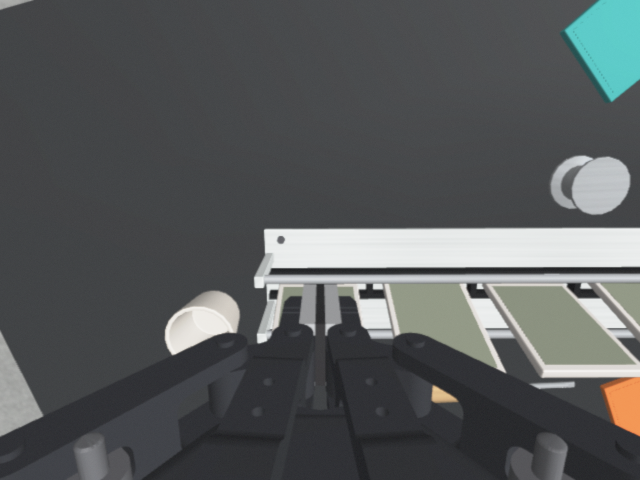

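Run:
```python
import cv2
from h import *
a=cv2.imread("pics/s8.png");b=cv2.imread("pics/c8.png")
def up(im,x,y,w,h,f): return cv2.resize(im[y:y+h,x:x+w],None,fx=f,fy=f,interpolation=cv2.INTER_NEAREST)
A=up(a,290,175,70,170,3.4);B=up(b,265,175,110,145,4)
for im,n,x0,y0,f in((A,'side',290,175,3.4),(B,'scene',265,175,4)):
    for k,y in enumerate((-.1575,-.0525,.0525,.1575)):
        for e in(-.04,.04):
            for x,col in((.025,(255,0,0)),(.036,(0,0,255)),(.05,(255,0,0))):
                p=O+RX*x+RY*(y+e); u=(proj(n,[*p,.119])-[x0,y0]+.5)*f
                cv2.circle(im,tuple(int(round(v)) for v in u),2,col,-1)
h=600
A=cv2.copyMakeBorder(A,0,h-A.shape[0],0,0,0);B=cv2.copyMakeBorder(B,0,h-B.shape[0],0,0,0)
cv2.imwrite("pics/chk8.png",np.hstack([A,B]))
```

```text
(no output)
```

View pics/chk8.png

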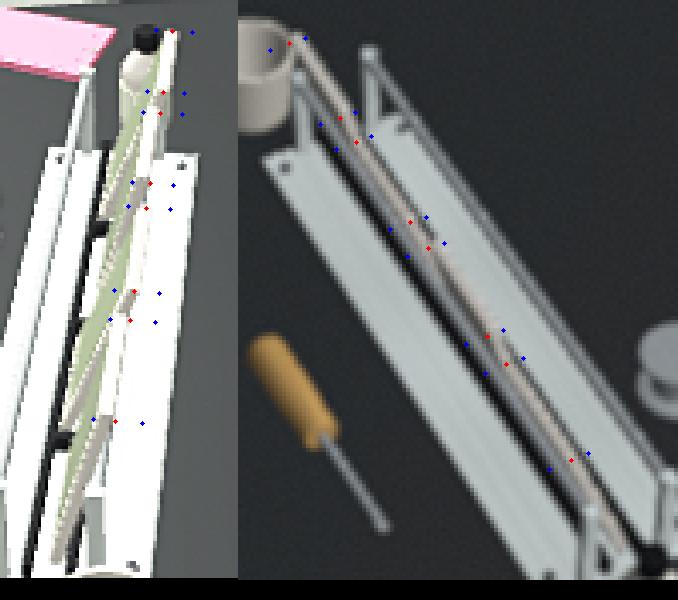

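Run:
```python
from station import workorder,bot
print(bot.get_state()['clock'],workorder.job_done())
```

```text
the job is handed in; nothing more can be done
11.35 None
```

I pushed over the two panels that had flopped forward, and all four now lean back on the rear rail. They were in the first and third stalls counting from the −y end. I used the shut fingertips at about 24 mm/s, then backed the arm off and raised it clear. I handed the job in at 11.35 s.

- **Panel position:** in both camera views, all four upper edges lie in one line, about 34–36 mm behind the groove's middle. That is inside the 25–50 mm band, and the two pushed panels line up with the two I left alone. I read this off by eye against marks projected onto the pictures, so it is good to a few mm.
- **Force:** wrist force readings, taken at the end of each move, stayed at about 1 N, close to the sensor's noise. I did not record peak contact force during the pushes.
- **Other things:** the spool, bottle, pot and screwdriver looked unmoved in the last pictures. I did not measure their positions again.
- **At rest:** I did not measure panel speeds, but the pushed panels looked the same in pictures taken about a second or more after they fell back.

No check failed or disagreed.

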